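Set the draw timer on the club stall

ROBOT

A 6-joint arm with a two-finger parallel gripper is mounted at the origin on the work surface. World frame = base frame: x ahead of the robot, y to its left, z up, the work surface at z = 0. Lengths are in m, angles in rad, forces in N, time in s.
With the tool pointing down it reaches from about 0.35 to 0.975 m from the base axis. Payload 7.1 kg.
Tool frame: the origin (TCP) lies midway between the tips of the shut fingers; the grasp point (between the pads) lies 19 mm behind it; z points along the fingers, x is the direction in which the jaws open and shut, and the axes are right-handed (so a half turn about z gives the same grasp; the last joint's range is limited). The gripper opens to 88 mm and grips with 3 to 60 N. Pads are 20 mm wide; open, the fingers measure 115 mm over their backs; the gripper's body (75 mm by 178 mm) begins 61 mm behind the grasp point.
Start: joints at [1.244, 0.423, 1.63, -0, 1.089, -0.019], TCP at [0.189, 0.596, 0.223] pointing down, gripper open.
Joint ranges: [-3, 3], [-0.9, 2.11], [0.09, 2.58], [-1.31, 4.45], [0.11, 2.69], [-2.54, 2.54]. Speed limits (rad/s): [2.39, 2.39, 3.01, 3.14, 3.14, 3.14].

INTERFACE

Orientations are given as a unit quaternion [w, x, y, z].
In Python, from station import move_pose, movel, movej, command_gripper, wait, inverse_kinematics, read_camera, camera_info, MotionError, job_done, get_time, get_joint_pos, get_qvel, get_effort, get_tcp_pos, get_ee_rot, get_ft_force, get_ft_torque, get_grip_width gives the robot as it stands. Calls block until the motion is done:
- move_pose(position, orientation): joint-space move of the TCP to a pose.
- movel(position, frame=None, v=0.15, until_force=None): straight line of the TCP; frame=None keeps the orientation; v is the mean speed in m/s. With until_force (N) it stops when the force on the tool has changed by that much, and returns True; else False.
- movej(angles): joint-space move.
- command_gripper(opening): opening from 0.0 (shut) to 1.0 (fully open); the grip force is fixed at half the most; returns when the fingers have stopped.
- wait(seconds).
- inverse_kinematics(position, orientation): joint angles nearest the present ones, or None.
- read_camera(name): name is "scene" or "top" or "wrist"; returns the picture (384x512x3 uint8, red, green, blue); there is no depth.
- camera_info(name): a dict with "intrinsics" (3x3 intrinsics, pixels), "dist" ([k1, k2, p1, p2, k3] as OpenCV has them; the pictures are not rectified), "T" (4x4, takes a point from camera to world coordinates); the wrist camera has in their place "tool_from_camera" (4x4, takes a point from camera to tool coordinates, whose origin is the TCP and whose axes are the tool frame's). Camera axes: x right, y up, looking along -z (the intrinsics and any distortion apply to the point x, -y, -z); pixel columns grow to the right and rows downward; lengths in m; the calibration is good to about 2 mm. A picture is of the moment at which its call begins: read the wrist's pose just before it. camera_info takes no time and is no camera call.
A pose or a line that the arm cannot do raises MotionError and nothing moves.
- job_done(): hands the job in, once; it reports no verdict.
Readings, each from a call of its own:
- get_time(): time.
- get_joint_pos(): joint angles.
- get_qvel(): joint speeds.
- get_effort(): joint torques, N m.
- get_tcp_pos(): TCP position.
- get_ee_rot(): TCP orientation.
- get_ft_force(): force on the tool from outside, world axes, zero at the start.
- get_ft_torque(): the same for the moment, N m.
- get_grip_width(): opening from 0.0 (shut) to 1.0 (fully open).
Only numpy, scipy, OpenCV 4.12 (cv2) and the standard library are available. Lean on these libraries where they do the work, as an engineer would, in place of code of your own. Each camera call takes 0.05 s, during which the arm holds its last target.

TASK

Set the countdown timer on the stall: lift its clear cover straight up and stand it upright on the black mat, then turn the dial clockwise until its white pointer is on the green mark, pressing the timer down as you turn so that it neither spins nor creeps on the table. Then put the cover back on the timer, sitting flat around the dial, and let go; leave everything else on the stall alone.

Things in the scene. Friction and masses are not known exactly. Their poses are not given: they have to be found in the camera images.
- timer: Free-standing round countdown timer: blue case 120 mm across, 46 mm tall, about 0.3 kg, on small feet in a ring of 35 mm radius. Origin: centre of its underside, z up; flat top at z = 46 mm, green mark on its +x side. Its weight alone does not stop it spinning when the dial is turned: press it down on the table meanwhile with 10 to 20 N.
- green_mark (a point): Centre of the bright green mark (11 x 12 mm) on the top of the case, 50.5 mm out from the axis; all other ticks are white.
- dial_grip (a point): Dial on top, on the case axis: grey disc 64 mm across, its top 54 mm above the table, with an upright orange bar grip 46 x 14 mm, 28 mm tall (54 to 82 mm above the table). Disc and bar turn as one; pressing down on them does not brake the dial. Point: on the axis, half-way up the bar, 68 mm above the table; x along the bar to its pointer end (white stripe on bar and disc), z up.
- dial (a joint): Dial angle, rad: 0 when the pointer stripe points at the middle of the green mark, growing clockwise seen from above. It starts 0.5 to 1.45 rad short of the mark (negative); stops at -2.7 and +0.7. Stiff: 0.14 N m to turn it; it stays where left.
- cover_stem (a point): Red stem (20 mm diameter, 34 mm tall) of the loose clear cover: an upside-down cup, 86 mm outer and 78 mm inner diameter, 48 mm tall below the stem, 60 g. It stands on the case top around the dial with 7 mm play round the disc; the dial reaches 36 mm up inside. Point: half-way up the stem, 65 mm above the cover's rim, 111 mm above the table when on the timer; z up.
- mat: Square black rubber mat, 160 x 160 mm, 6 mm thick, fixed; origin at the centre of its underside on the table.
- bottle_a: Light green sports bottle with grey spout, 72 mm across, 240 mm tall; a bystander to be left alone. Origin: centre of its underside, z up.
- bottle_b: A second light green sports bottle with grey spout, 72 mm across, 240 mm tall; a bystander to be left alone. Origin: centre of its underside, z up.
- flask: Red flask with black cap, 64 mm across, 190 mm tall; a bystander to be left alone. Origin: centre of its underside, z up.
- spray: Small white bottle with blue cap, 44 mm across, 110 mm tall; a bystander to be left alone. Origin: centre of its underside, z up.
- mug: Blue mug, 80 mm across, 90 mm tall, handle on its +y side; a bystander to be left alone. Origin: centre of its underside, z up.
- medal: Flat brass medal, 60 mm across, 7 mm thick; a bystander to be left alone. Origin: centre of its underside, z up.
- puck: Yellow disc, 60 mm across, 22 mm tall; a bystander to be left alone. Origin: centre of its underside, z up.
Mind the look-alikes: they are no part of the job. What is shaped like the part that bears cover_stem but pink is not meant.

How it is judged:
On the way, in this order (a step that is already met when the one before it is completed fails the run):
1. the cover stands upright on the mat, let go (horizontal distance between cover_stem and mat below 0.06 m and height (world z) of cover_stem between 0.067 and 0.075 m and angle between cover_stem's own z axis and vertical below 0.1 rad and contact force between the fingers and anything else below 0.1 N), for 0.2 s.
2. the dial's pointer is on the green mark (within 0.12 rad) (value of joint dial between -0.12 and 0.12 rad), for 0.2 s.
3. the cover is back on the timer (z of cover_stem in the frame of timer between 0.108 and 0.114 m and horizontal distance between cover_stem and dial_grip below 0.012 m and angle between cover_stem's own z axis and vertical below 0.06 rad), for 0.2 s.
At the end, for the whole second after the job is handed in: The dial's pointer is within 0.12 rad of the green mark's centre; the cover sits flat on the case top around the dial (height within 3 mm, centred within 12 mm, tilt under 0.06 rad); the timer is upright, at rest, with its green mark within 20 mm of where it started (all of step 2 and all of step 3 and angle between timer's own z axis and vertical below 0.05 rad and linear speed of timer below 0.01 m/s and distance of green_mark from where it was at the start of the episode below 0.02 m); the robot touches nothing.
It fails at once if the timer slides, spins or is lifted so that its green mark is more than 20 mm from where it started (distance of green_mark from where it was at the start of the episode above 0.02 m).
It fails at once if a bystander (bottle, flask, mug, medal, disc) is moved more than 30 mm or tipped over (distance of any of bottle_a, bottle_b, flask, spray, mug, medal, puck from where it was at the start of the episode above 0.03 m or angle between any of bottle_a, bottle_b, flask, spray, mug, medal, puck's own z axis and vertical above 0.3 rad).
It also fails if it takes over 72 s, if anything falls off the work surface, if the arm or the gripper's body presses on something with over 40 N, if the wrist force passes 120 N, or if a joint passes its speed limit or range.

## Working session

There is one attempt and no reset: what is moved stays moved. The work goes in short steps, each a Python script; the robot and the scene stay as the last script left them, time stands still between calls to the robot, and variables do not carry over. Pictures are saved under pics/ and viewed, and the job is handed in when it is done.

```bash
ls; mkdir -p pics
python3 - <<'E'
from station import *
import cv2,numpy as np
for n in ("scene","top","wrist"):
    im=read_camera(n); cv2.imwrite(f"pics/{n}0.png",im[:,:,::-1])
    ci=camera_info(n); print(n,{k:np.round(v,4).tolist() for k,v in ci.items()})
print(get_time(),get_tcp_pos(),get_ee_rot())
E
```

```text
pics
scene {'intrinsics': [[456.3552, 0.0, 252.4666], [0.0, 456.3552, 192.8932], [0.0, 0.0, 1.0]], 'dist': [-0.0114, 0.0, 0.0, 0.0, 0.0], 'T': [[0.4704, -0.5418, 0.6966, 1.3768], [0.8824, 0.2999, -0.3626, -0.3669], [-0.0124, 0.7852, 0.6191, 0.8871], [0.0, 0.0, 0.0, 1.0]]}
top {'intrinsics': [[390.9946, 0.0, 253.8271], [0.0, 390.9946, 190.5115], [0.0, 0.0, 1.0]], 'dist': [-0.0043, 0.0, 0.0, 0.0, 0.0], 'T': [[0.0129, 0.9857, -0.1683, 0.3081], [-0.9999, 0.0132, 0.0003, 0.0982], [0.0025, 0.1682, 0.9857, 1.2359], [0.0, 0.0, 0.0, 1.0]]}
wrist {'intrinsics': [[305.3331, 0.0, 257.2972], [0.0, 305.3331, 188.9162], [0.0, 0.0, 1.0]], 'dist': [-0.0522, 0.0, 0.0, 0.0, 0.0], 'tool_from_camera': [[1.0, 0.0001, 0.0001, 0.0005], [0.0001, -0.9535, -0.3015, -0.0827], [0.0001, 0.3015, -0.9535, -0.1605], [0.0, 0.0, 0.0, 1.0]]}
0.15 [0.18918294 0.59524653 0.22208339] [ 3.38088647e-04  8.07142622e-01  5.90356216e-01 -4.60443489e-04]
```

View pics/scene0.png

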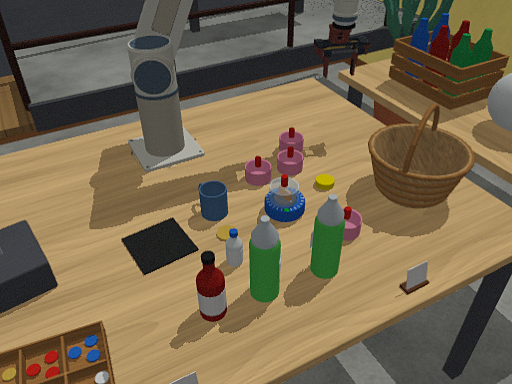

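View pics/top0.png

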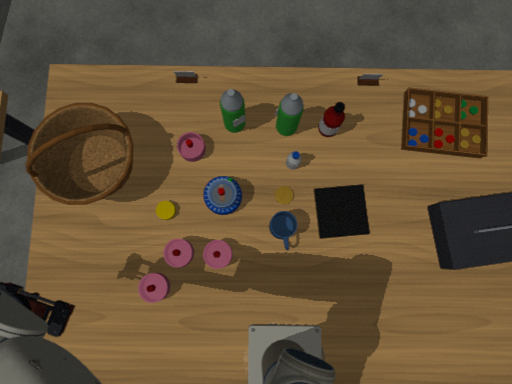

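View pics/wrist0.png

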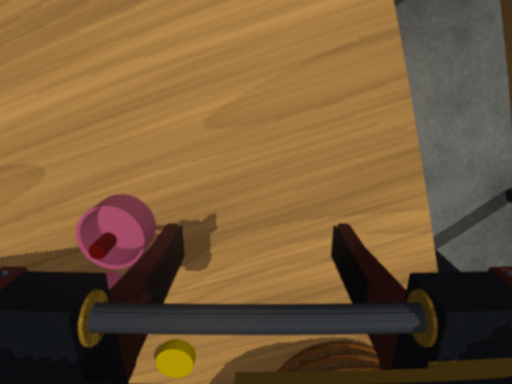

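Scene and top views show the table. Stem candidates in the top view are (221,191) on the blue timer with a clear cup, and the pink look-alikes at (190,144), (217,254), (177,253) and (152,288). I choose (221,191), which is scene (284,181). The mat is at top (342,211).

```bash
cat > h.py <<'E'
from station import *
import cv2,numpy as np
from scipy.spatial.transform import Rotation as R
def camT(n):
    ci=camera_info(n)
    if n!="wrist": return ci,np.array(ci["T"])
    T=np.eye(4); q=get_ee_rot(); T[:3,:3]=R.from_quat([q[1],q[2],q[3],q[0]]).as_matrix(); T[:3,3]=get_tcp_pos()
    return ci,T@np.array(ci["tool_from_camera"])
def ray(ci,T,uv):
    p=cv2.undistortPoints(np.array([[uv]],float),np.array(ci["intrinsics"]),np.array(ci["dist"]))[0,0]
    d=T[:3,:3]@np.array([p[0],-p[1],-1.]); return T[:3,3],d/np.linalg.norm(d)
def onz(r,z): o,d=r; return o+d*(z-o[2])/d[2]
def tri(rs):
    A=np.zeros((3,3));b=np.zeros(3)
    for o,d in rs:
        P=np.eye(3)-np.outer(d,d);A+=P;b+=P@o
    x=np.linalg.solve(A,b); return x,[float(np.linalg.norm((np.eye(3)-np.outer(d,d))@(x-o))) for o,d in rs]
def proj(ci,T,X):
    p=np.linalg.inv(T)@np.append(X,1); p=np.array([[p[0],-p[1],-p[2]]])
    return cv2.projectPoints(p,np.zeros(3),np.zeros(3),np.array(ci["intrinsics"]),np.array(ci["dist"]))[0][0,0]
def blobs(m,amin=8):
    n,l,s,c=cv2.connectedComponentsWithStats(m.astype(np.uint8))
    return [(np.round(c[i],1).tolist(),s[i].tolist()) for i in range(1,n) if s[i][4]>=amin],l
def crop(im,box,k,f):
    x0,y0,x1,y1=box; cv2.imwrite(f,cv2.resize(im[y0:y1,x0:x1,::-1],None,fx=k,fy=k,interpolation=cv2.INTER_CUBIC))
def down(yaw): # tool z down, tool x at world angle yaw
    x=np.array([np.cos(yaw),np.sin(yaw),0]);z=np.array([0,0,-1.]);M=np.c_[x,np.cross(z,x),z]
    q=R.from_matrix(M).as_quat(); return [q[3],q[0],q[1],q[2]]
E
python3 - <<'E'
from h import *
rd={}
for n in("scene","top"):
    im=read_camera(n).astype(int); ci,T=camT(n)
    r,g,b=im[...,0],im[...,1],im[...,2]
    hsv=cv2.cvtColor(im.astype(np.uint8),cv2.COLOR_RGB2HSV)
    red=(r>90)&(g<45)&(b<45)
    print(n,"red",[x for x in blobs(red)[0]])
    print("blue",blobs((b>100)&(r<70)&(b>g+50),30)[0])
    print("mat",blobs((r<30)&(g<30)&(b<30),1500)[0])
    crop(im.astype(np.uint8),(240,150,340,240) if n=="scene" else (180,150,280,240),7,f"pics/{n}c.png")
    rd[n]=(ci,T)
print("bright greens")
E
```

```text
scene red [([466.0, 21.3], [463, 21, 6, 2, 9]), ([444.3, 25.9], [441, 25, 7, 3, 14]), ([291.6, 132.4], [290, 128, 5, 10, 39]), ([290.2, 151.6], [287, 147, 7, 11, 52]), ([257.7, 161.6], [255, 156, 6, 11, 49]), ([284.1, 179.8], [281, 174, 7, 13, 68]), ([347.2, 212.6], [344, 207, 7, 13, 69]), ([217.2, 277.1], [211, 268, 13, 19, 158]), ([51.1, 356.6], [45, 351, 14, 12, 123]), ([33.1, 369.5], [26, 364, 15, 12, 131]), ([52.3, 371.7], [45, 367, 15, 11, 107])]
blue [([296.3, 204.0], [282, 193, 23, 19, 113]), ([232.9, 231.1], [230, 229, 7, 5, 34]), ([90.7, 340.1], [85, 335, 13, 11, 110]), ([74.4, 352.1], [68, 347, 13, 12, 116]), ([93.1, 355.0], [87, 350, 13, 11, 116])]
mat []
top red [([438.5, 131.7], [435, 128, 9, 9, 60]), ([449.8, 138.4], [446, 135, 9, 8, 60]), ([188.1, 141.5], [186, 139, 6, 7, 30]), ([438.0, 143.4], [434, 140, 9, 8, 61]), ([220.5, 190.5], [218, 188, 6, 6, 32])]
blue [([412.7, 131.2], [409, 128, 8, 7, 43]), ([423.7, 138.1], [420, 135, 8, 7, 45]), ([412.2, 142.3], [409, 140, 7, 6, 34]), ([212.6, 206.4], [205, 200, 17, 13, 59])]
mat [([341.2, 211.1], [315, 185, 54, 53, 2361])]
bright greens
```

View pics/topc.png

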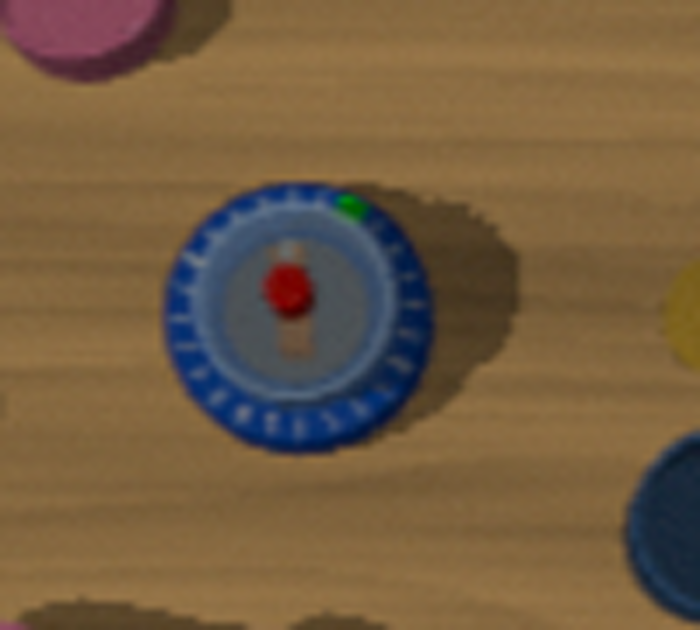

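View pics/scenec.png

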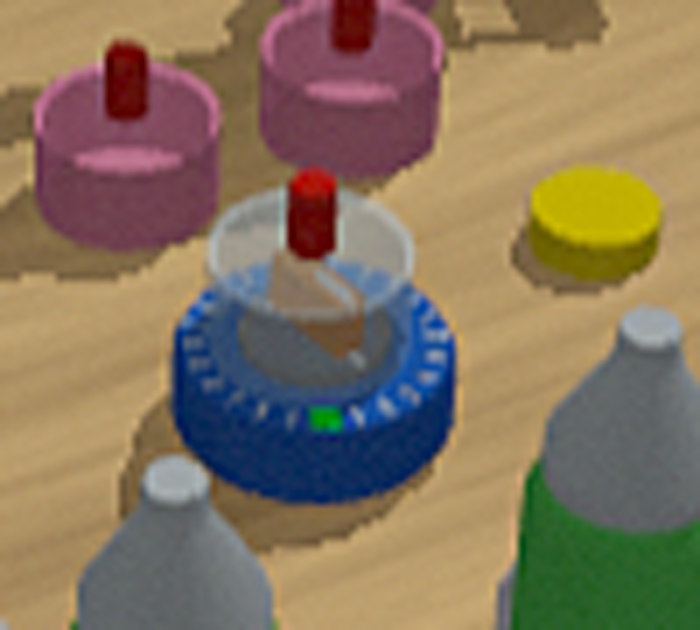

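Run:
```python
from h import *
I={n:read_camera(n).astype(int) for n in("scene","top")}; C={n:camT(n) for n in I}
Q={}
for n,box in(("scene",(240,150,340,240)),("top",(180,150,280,240))):
    im=I[n];r,g,b=im[...,0],im[...,1],im[...,2]; w=np.zeros(r.shape,bool); w[box[1]:box[3],box[0]:box[2]]=1
    gm=(g>100)&(r<60)&(b<90)&w; print(n,"green",blobs(gm,4)[0])
    Q[n]=blobs(gm,4)[0]
    # whole blue case
    bl=(b>r+25)&(b>50)&w; bs,l=blobs(bl,200); print("case",bs)
rS=lambda uv:ray(*C["scene"],uv); rT=lambda uv:ray(*C["top"],uv)
print("stem mid", tri([rS((284.1,180)),rT((220.6,190.6))]))
print("stemtop on .128", onz(rT((220.6,190.6)),.128), onz(rS((284.3,176.3)),.128),"mid .111",onz(rS((284.2,180.2)),.111))
print("mat ctr", onz(rT((341.2,211.1)),.006))
m=(I["top"].max(2)<30).astype(np.uint8); n,l,s,c=cv2.connectedComponentsWithStats(m)
i=1+np.argmax(s[1:,4]); 
j=[k for k in range(1,n) if 1500<s[k,4]<3500 and 315<=s[k,0]<320][0]
cs,_=cv2.findContours((l==j).astype(np.uint8),0,2); bx=cv2.boxPoints(cv2.minAreaRect(cs[0])); print(bx)
W=[onz(rT(p),.006) for p in bx]; print(np.round(W,4),[np.linalg.norm(W[k]-W[k-1]) for k in range(4)])
ms=I["scene"];mm=((ms.max(2)<45)).astype(np.uint8); mm[:200]=0;mm[280:]=0;mm[:,:110]=0;mm[:,205:]=0
cs,_=cv2.findContours(mm,0,2);c=max(cs,key=cv2.contourArea);ap=cv2.approxPolyDP(c,6,True)[:,0];print("scene mat",ap.tolist(),[np.round(onz(rS(p.astype(float)),.006),4).tolist() for p in ap])
for n,uv,z in(("bottleA base scene",(265,295),0),("flask",(212,313),0),("spray top",(295,155),.11),("medal",(285,194),.007),("mug",(283,222),.09),("botl1 top",(231,92),.24),("bot2",(293,98),.24),("flask t",(339,107),.19),("puck",(166,210),.022)):
    print(n,np.round(onz((rS if"scene" in n or n=="flask" else rT)(uv),z),3))
for p in((188,141.5),(177,253),(217,254),(152,288)): print("pink",np.round(onz(rT(p),.08),3))
```

```text
scene green [([286.2, 209.3], [284, 208, 5, 4, 15]), ([324.6, 225.4], [316, 219, 19, 12, 44]), ([338.0, 226.9], [336, 225, 4, 4, 9])]
case [([284.4, 206.6], [265, 187, 40, 35, 850])]
top green []
case [([222.3, 195.6], [204, 176, 38, 39, 788])]
stem mid (array([0.49772823, 0.19367014, 0.11325697]), [0.0010447650388105865, 0.0010447650388105598])
stemtop on .128 [0.49571165 0.19334525 0.128     ] [0.49955361 0.19149027 0.128     ] mid .111 [0.4958417  0.19401551 0.111     ]
mat ctr [ 0.45566066 -0.17953087  0.006     ]
[[314.40598 189.0594 ]
 [363.51486 184.14851]
 [368.38614 232.86137]
 [319.27725 237.77226]]
[[ 0.5254 -0.0956  0.006 ]
 [ 0.5434 -0.2532  0.006 ]
 [ 0.3881 -0.2632  0.006 ]
 [ 0.3708 -0.1088  0.006 ]] [np.float64(0.1550926224614834), np.float64(0.1586429053893843), np.float64(0.15563356552490812), np.float64(0.15533319466730805)]
scene mat [[172, 218], [122, 239], [144, 274], [197, 250]] [[0.3761, -0.1127, 0.006], [0.3925, -0.2658, 0.006], [0.5467, -0.2512, 0.006], [0.5326, -0.0989, 0.006]]
bottleA base scene [ 0.749 -0.01   0.   ]
flask [ 0.736 -0.146  0.   ]
spray top [ 0.609 -0.023  0.11 ]
medal [ 0.508 -0.002  0.007]
mug [0.411 0.011 0.09 ]
botl1 top [0.747 0.163 0.24 ]
bot2 [ 0.732 -0.004  0.24 ]
flask t [ 0.729 -0.139  0.19 ]
puck [0.45  0.371 0.022]
pink [0.655 0.301 0.08 ]
pink [0.317 0.32  0.08 ]
pink [0.316 0.203 0.08 ]
pink [0.217 0.387 0.08 ]
```

Run:
```python
from h import *
yaw=0.37; c=np.array([.497,.193]); ty=np.array([np.sin(yaw),-np.cos(yaw)]); tx=np.array([np.cos(yaw),np.sin(yaw)])
move_pose([*c+.0*ty,.28],down(yaw))
obs=[]
for k,(a,b) in enumerate(((-.05,.0),(.05,.0))):
    p=c+a*tx+b*ty; movel([*p,.27],v=.2); wait(.15)
    ci,T=camT("wrist"); im=read_camera("wrist"); cv2.imwrite(f"pics/w1_{k}.png",im[:,:,::-1]); np.savez(f"w1_{k}.npz",im=im,T=T)
    print(proj(ci,T,[.497,.193,.111]))
print(get_time(),get_joint_pos(),get_ft_force())
```

```text
[301.40647684 173.36526863]
[211.45558396 173.23345542]
3.6583 [ 3.49942578e-01  3.09220722e-01  1.68279631e+00 -1.82903159e-05
  1.14985880e+00 -2.00153800e-02] [-0.99025105 -0.72781672  0.45901036]
```

View pics/w1_0.png

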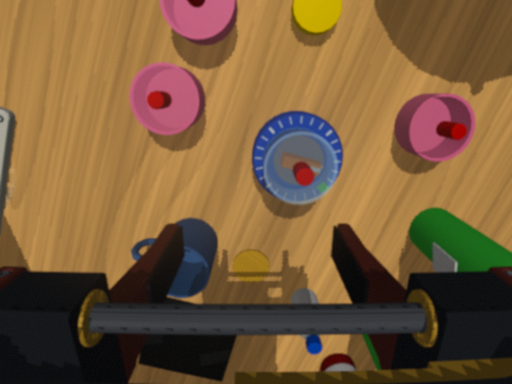

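View pics/w1_1.png

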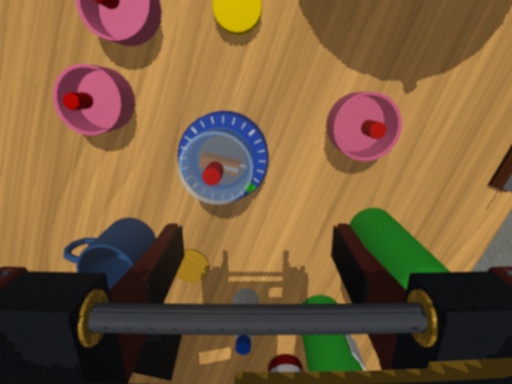

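The wrist views show the red stem in the clear cup on the blue case at (303,175) and (213,172). The pink cups are well apart, so the choice is confirmed.

Run:
```python
from h import *
ci=camera_info("wrist"); rs=[];gs=[];tops=[]
for k,(x0,x1) in enumerate(((285,320),(195,230))):
    d=np.load(f"w1_{k}.npz");im=d["im"].astype(int);T=d["T"];r,g,b=im[...,0],im[...,1],im[...,2]
    w=np.zeros(r.shape,bool);w[150:200,x0:x1]=1
    bl=blobs((r>90)&(g<70)&(b<70)&w)[0]; print("stem",bl)
    bt=blobs((r>165)&(g<70)&(b<70)&w)[0]; print("bright",bt); print(im[160:188,int(bl[0][0][0]),0])
    w[:]=0; w[170:205,x0+20:x1+35]=1
    gg=blobs((g>r+50)&(g>b+20)&w,4)[0]; print("green",gg)
    rs.append(ray(ci,T,bl[0][0])); gs.append(ray(ci,T,gg[0][0])); 
    if bt: tops.append(ray(ci,T,bt[0][0]))
print("stem",tri(rs)); print("top",tri(tops) if len(tops)==2 else None); print("green",tri(gs),[onz(x,.046) for x in gs])
for k,box in enumerate(((240,100,360,220),(165,100,285,220))): crop(np.load(f"w1_{k}.npz")["im"],box,5,f"pics/w1c_{k}.png")
```

```text
stem [([303.0, 173.1], [293, 161, 22, 24, 367])]
bright []
[120 118 113 108 105 108 110 116 136 158 164 164 161 161 160 159 159 159
 158 158 157 157 156 154 145 119  89  75]
green [([322.7, 187.0], [319, 183, 9, 8, 43])]
stem [([212.3, 173.0], [203, 161, 20, 24, 351])]
bright [([208.2, 172.1], [204, 169, 11, 8, 42])]
[134 127 118 113 110 108 112 123 145 163 169 166 165 165 163 164 163 163
 160 161 161 161 160 158 149 124  93  82]
green [([249.6, 187.3], [245, 183, 11, 10, 65])]
stem (array([0.49788769, 0.194356  , 0.11355587]), [1.8981324072489642e-05, 1.8981324072513027e-05])
top None
green (array([0.54685334, 0.17325839, 0.04405894]), [0.0002599735318088422, 0.0002599735318087823]) [array([0.54611071, 0.17390625, 0.046     ]), array([0.54678163, 0.1735848 , 0.046     ])]
```

View pics/w1c_0.png

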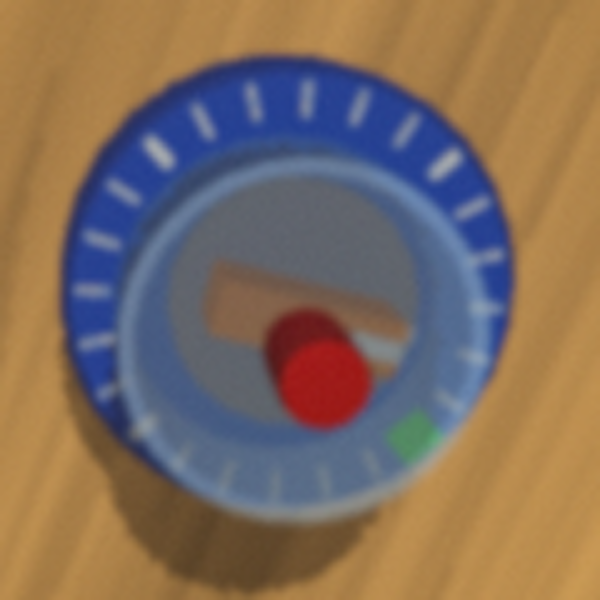

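Run:
```python
from h import *
yaw=.37;c=[.4979,.1942]
movel([*c,.15],frame=down(yaw),v=.2); f0=get_ft_force()
print(movel([*c,.101],v=.06,until_force=4),get_tcp_pos())
command_gripper(0.0); print("w",get_grip_width()*88, get_ft_force()-f0)
movel([*c,.13],v=.05); print("w",get_grip_width()*88,get_ft_force()-f0,get_tcp_pos())
movel([*c,.25],v=.15)
im=read_camera("scene");crop(im,(210,100,370,230),5,"pics/lift.png"); print(get_time())
```

```text
False [0.49813915 0.19430095 0.10119603]
w 19.17543248185565 [-1.53380857  0.38588338 -1.06232359]
w 19.161201717640584 [-1.22934184  0.52983848 -0.57599807] [0.49781796 0.19418146 0.13007102]
8.2167
```

View pics/lift.png

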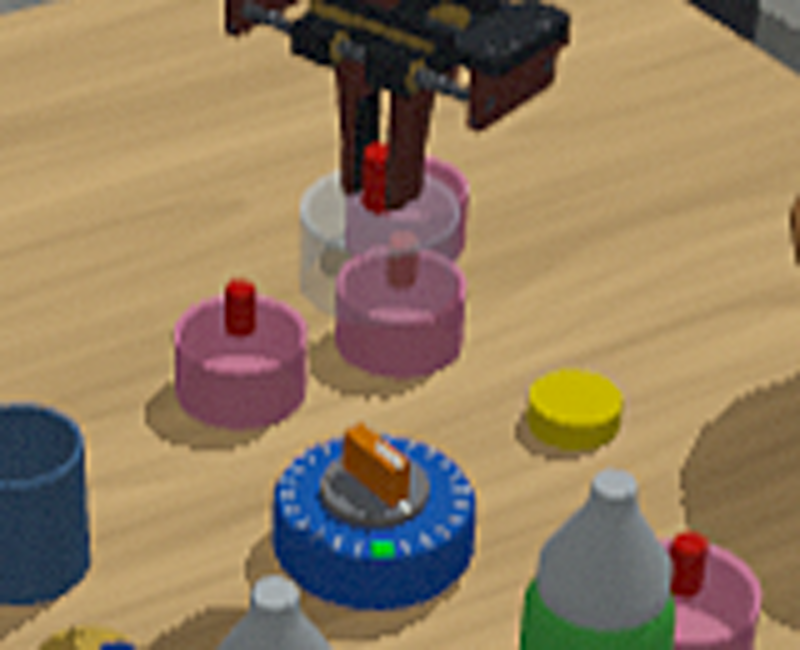

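The cover hangs upright in the jaws, and the dial's orange bar and white pointer are bare. Next I place the cover on the mat.

Run:
```python
from h import *
yaw=.37;m=[.459,-.181]
movel([*m,.2],v=.25); 
movel([*m,.08],v=.15); wait(.2); f0=get_ft_force()
print(movel([*m,.055],v=.02,until_force=2.5),get_tcp_pos(),get_ft_force()-f0)
p=get_tcp_pos()
movel([*p[:2],p[2]+.0005],v=.02); command_gripper(.6); wait(.1); print(get_ft_force()-f0,get_grip_width())
movel([*m,.14],v=.15); print(get_time())
# look back: shift for wrist view
rs=[];ci=camera_info("wrist")
tx=np.array([np.cos(yaw),np.sin(yaw)])
for k,a in enumerate((-.04,.04)):
    movel([*(np.array(m)+a*tx),.23],v=.25); wait(.1); ci,T=camT("wrist"); im=read_camera("wrist");cv2.imwrite(f"pics/mat{k}.png",im[:,:,::-1]);np.savez(f"mat{k}.npz",im=im,T=T)
    i=im.astype(int);r,g,b=i[...,0],i[...,1],i[...,2];u=proj(ci,T,[*m,.071]);w=np.zeros(r.shape,bool);w[int(u[1])-35:int(u[1])+35,int(u[0])-35:int(u[0])+35]=1
    bl=blobs((r>90)&(g<70)&(b<70)&w,30)[0];print(u,bl);rs.append(ray(ci,T,bl[0][0]))
print(tri(rs),get_time())
for n in("scene","top"):
    im=read_camera(n);crop(im,(100,180,260,300) if n=="scene" else (290,160,400,260),5,f"pics/m{n}.png")
```

```text
True [ 0.45884526 -0.18099683  0.06070053] [0.42317029 0.76273606 2.43570744]
[0.38851257 0.90465347 0.2812667 ] 0.5994599379850268
13.6583
[294.5298162  174.88343192] [([295.1, 175.3], [285, 163, 22, 25, 400])]
[220.69289952 174.31967624] [([220.8, 174.8], [211, 163, 21, 25, 388])]
(array([ 0.45931972, -0.18081039,  0.07312319]), [3.5929866360102705e-05, 3.5929866360059865e-05]) 14.9667
```

View pics/mscene.png

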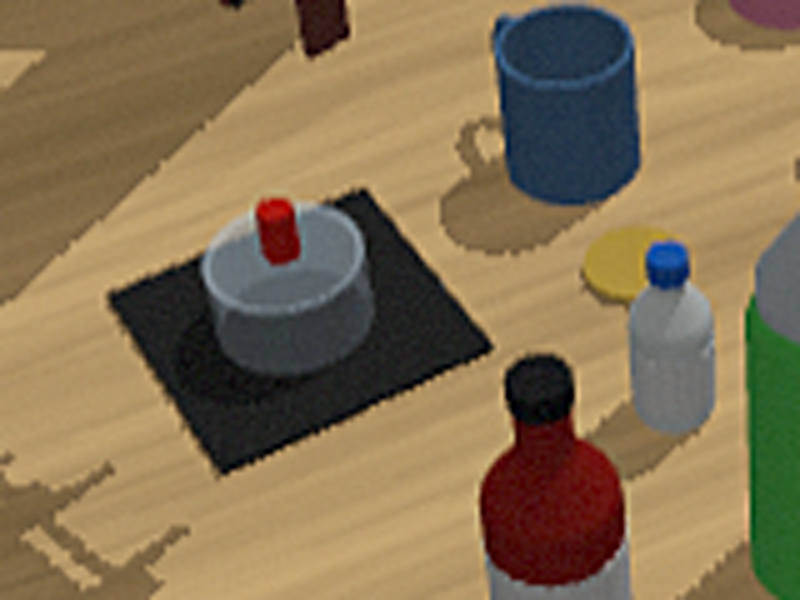

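View pics/mat1.png

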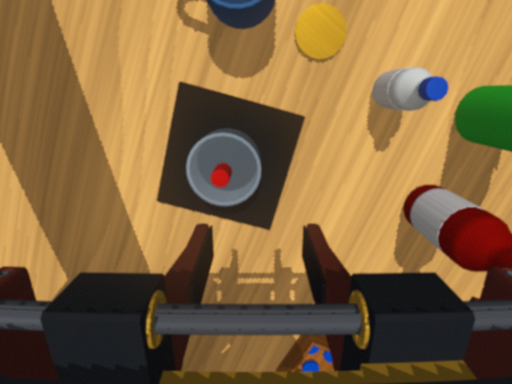

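The cover stands upright in the middle of the mat, stem at wrist pixel (221,175). Now I look at the dial.

Run:
```python
from h import *
yaw=0.37; c=np.array([.498,.194]); tx=np.array([np.cos(yaw),np.sin(yaw)])
q=get_joint_pos()
for k,a in enumerate((-.04,.04)):
    p=c+a*tx
    movel([*p,.21],v=.3); wait(.15); ci,T=camT("wrist"); im=read_camera("wrist");np.savez(f"d{k}.npz",im=im,T=T)
    u=proj(ci,T,[*c,.05]);x,y=int(u[0]),int(u[1]);x=min(max(x,75),437);print(u,"crop",x-75,y-75)
    crop(im,(x-75,max(0,y-75),x+75,y+75),5,f"pics/d{k}.png")
print(get_time())
```

```text
[293.87168858 172.14007179] crop 218 97
[221.30687046 172.99099478] crop 146 97
17.1917
```

View pics/d0.png

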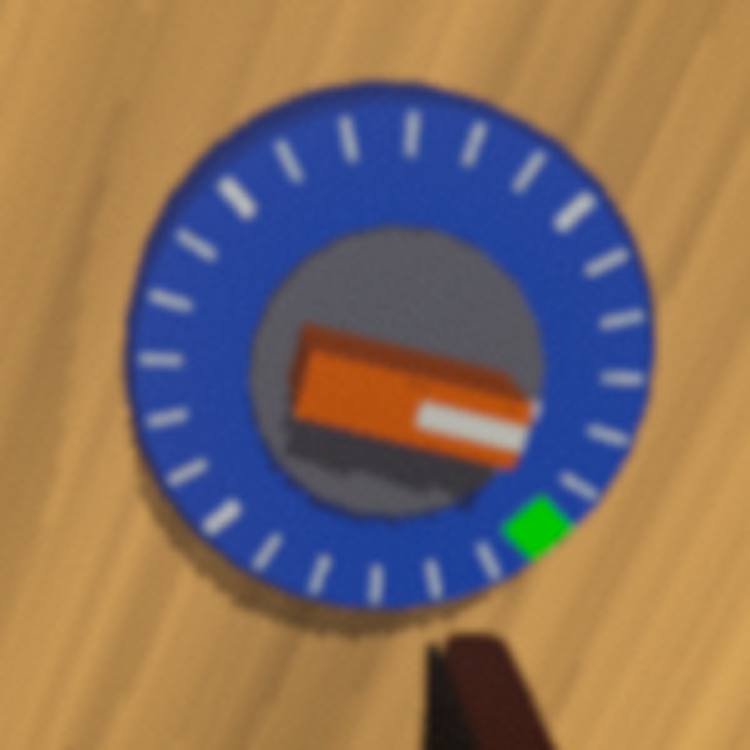

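View pics/d1.png

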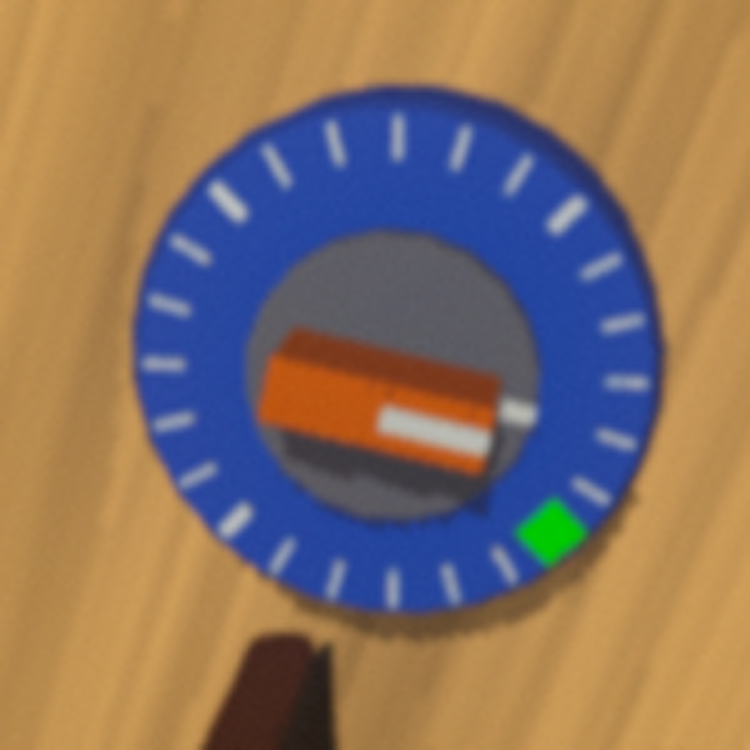

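Both crops show the orange bar with its white stripe pointing right and the green mark lower right, at crop (537,527) and (551,532).

Run:
```python
from h import *
ci=camera_info("wrist"); G=[];B=[];Dc=[]
for k,(ox,oy) in enumerate(((218,97),(146,97))):
    d=np.load(f"d{k}.npz");im=d["im"];T=d["T"];i=im.astype(int)[oy:oy+150,ox:ox+150];r,g,b=i[...,0],i[...,1],i[...,2]
    gb,_=blobs((g>r+80)&(g>b+80),15); print("green",gb); G.append(ray(ci,T,np.array(gb[0][0])+[ox,oy]))
    org=(r>150)&(r-b>110)
    wh=(np.minimum(np.minimum(r,g),b)>140); wb,l=blobs(wh,10)
    # whites within bar: convex hull of orange
    cs,_=cv2.findContours(org.astype(np.uint8),0,2);c=max(cs,key=cv2.contourArea);rc=cv2.minAreaRect(c);print("bar rect px",rc)
    bx=cv2.boxPoints(rc)+[ox,oy]
    W=np.array([onz(ray(ci,T,p),.082) for p in bx]);print(np.round(W,4),[round(float(np.linalg.norm(W[j]-W[j-1])),4) for j in range(4)],"ctr",W.mean(0))
    B.append(ray(ci,T,bx.mean(0)))
    st=[q for q in wb if cv2.pointPolygonTest(cv2.boxPoints(rc),tuple(q[0]),False)>0];print("stripe",st)
    dr=[W[j]-W[j-1] for j in range(4) if np.linalg.norm(W[j]-W[j-1])>.03][0]
    S=onz(ray(ci,T,np.array(st[0][0])+[ox,oy]),.082)-W.mean(0)
    if dr[:2]@S[:2]<0: dr=-dr
    print("bar yaw",np.arctan2(dr[1],dr[0]),"stripe dir",np.arctan2(S[1],S[0]))
bc=tri(B);gc=tri(G);print("bar ctr",bc,"green",gc)
v=onz(G[0],.046)/2+onz(G[1],.046)/2-bc[0];print("green yaw",np.arctan2(v[1],v[0]),np.hypot(v[0],v[1]))
```

```text
green [([106.8, 105.3], [101, 100, 13, 12, 86])]
bar rect px ((130.0, 111.0), (76.0, 38.0), 90.0)
[[0.5226 0.2146 0.082 ]
 [0.5575 0.2282 0.082 ]
 [0.5959 0.154  0.082 ]
 [0.5579 0.1396 0.082 ]] [0.0829, 0.0374, 0.0835, 0.0407] ctr [0.5584626  0.18410329 0.082     ]
stripe []Traceback (most recent call last):
  File "<stdin>", line 15, in <module>
IndexError: list index out of range
```

```bash
cat > dial.py <<'E'
from h import *
def measure(views):
    ci=camera_info("wrist"); G=[];B=[];Y=[]
    for im,T,(ox,oy) in views:
        i=im.astype(int)[oy:oy+150,ox:ox+150];r,g,b=i[...,0],i[...,1],i[...,2]
        gb,_=blobs((g>r+80)&(g>b+80),15); gb=max(gb,key=lambda q:q[1][4]);G.append(ray(ci,T,np.array(gb[0])+[ox,oy]))
        org=(r>150)&(g<.55*r)&(b<60)
        cs,_=cv2.findContours(org.astype(np.uint8),0,2);c=max(cs,key=cv2.contourArea);rc=cv2.minAreaRect(c)
        px=cv2.boxPoints(rc);bx=px+[ox,oy]
        W=np.array([onz(ray(ci,T,p),.082) for p in bx]);L=[float(np.linalg.norm(W[j]-W[j-1])) for j in range(4)]
        print("sizes",np.round(L,4),"ctr",W.mean(0)); B.append(ray(ci,T,bx.mean(0)))
        wb,l=blobs(np.minimum(np.minimum(r,g),b)>130,10)
        st=[q for q in wb if cv2.pointPolygonTest(px,tuple(q[0]),True)>-2]
        j=int(np.argmax(L));dr=W[j]-W[j-1];S=onz(ray(ci,T,np.array(st[0][0])+[ox,oy]),.082)-W.mean(0)
        if dr[:2]@S[:2]<0: dr=-dr
        Y.append(float(np.arctan2(dr[1],dr[0])));print("bar yaw",Y[-1],"stripe",np.arctan2(S[1],S[0]))
    if len(B)>1: bc,e=tri(B);print("bar top ctr",bc,e,"green",tri(G))
    else: bc=onz(B[0],.082)
    v=np.mean([onz(q,.046) for q in G],0);print("green",v);v=v-bc;gy=float(np.arctan2(v[1],v[0]))
    print("green yaw",gy,"R",np.hypot(v[0],v[1]),"=> dial",gy-np.mean(Y))
E
python3 - <<'E'
from dial import *
measure([(np.load(f"d{k}.npz")["im"],np.load(f"d{k}.npz")["T"],o) for k,o in enumerate(((218,97),(146,97)))])
E
```

```text
sizes [0.044  0.0131 0.0434 0.0133] ctr [0.49941599 0.19666938 0.082     ]
bar yaw 0.11644355617630936 stripe 0.07076527792806438
sizes [0.0451 0.0136 0.0445 0.0137] ctr [0.50045866 0.19699749 0.082     ]
bar yaw 0.12271851634660709 stripe 0.053613493182879245
bar top ctr [0.50028194 0.19575833 0.07771487] [4.5246002822807695e-05, 4.524600282272816e-05] green (array([0.54627001, 0.17285906, 0.04369171]), [5.3653206092584116e-05, 5.365320609254842e-05])
green [0.54571872 0.17355151 0.046     ]
green yaw -0.45459983532579007 R 0.05057315202182954 => dial -0.5741808715872483
```

Run:
```python
from h import *
c=[.4999,.1962]; y0=.119+np.pi/2
move_pose([*c,.15],down(y0)); wait(.2); f0=get_ft_force()
print(movel([*c,.058],v=.08,until_force=5),get_tcp_pos(),get_ft_force()-f0)
command_gripper(0.0); print("w",get_grip_width()*88,get_ft_force()-f0,get_ft_torque())
print(movel([*c,.048],v=.01,until_force=13),get_tcp_pos(),get_ft_force()-f0); wait(.2)
print(get_tcp_pos(),get_ft_force()-f0,get_time())
np.save("f0.npy",f0)
```

```text
False [0.5002869  0.19634588 0.0584854 ] [ 1.29528749 -0.17020696  0.63455574]
w 13.92615363525397 [ 2.68249584 -0.2804456   1.223551  ] [-0.07068039 -0.00969439  0.02840173]
True [0.49994144 0.19608199 0.05791038] [ 1.05676911 -0.11315155  6.89377139]
[0.49993011 0.19605688 0.05792136] [ 0.18789605 -0.52821092  6.21389048] 21.1
```

Run:
```python
from h import *
f0=np.load("f0.npy"); c=[.4999,.1962]
z=get_tcp_pos()[2]
for k in range(14):
    z-=.0003; movel([*c,z],v=.005); wait(.05); f=(get_ft_force()-f0)[2]; print(round(z,4),np.round(get_tcp_pos(),4),round(f,2))
    if f>14: break
np.save("z.npy",z);print(get_time())
```

```text
0.0576 [0.4999 0.1961 0.0579] 7.44
0.0573 [0.4999 0.1961 0.0579] 10.48
0.057 [0.5    0.1961 0.0578] 13.1
0.0567 [0.5    0.1962 0.0578] 16.21
22.3167
```

Run:
```python
from h import *
f0=np.load("f0.npy"); c=[.4999,.1962]; z=float(np.load("z.npy")); y0=.119+np.pi/2
n=6; tot=.574
for k in range(1,n+1):
    movel([*c,z],frame=down(y0-tot*k/n),v=.05); f=get_ft_force()-f0
    q=get_ee_rot(); print(k,np.round(f,1),np.round(get_ft_torque(),2),np.round(get_tcp_pos(),4),round(2*np.arctan2(q[2],q[1]),3),y0-tot*k/n)
    if f[2]<12: z-=.0003
    if f[2]>19: z+=.0003
    if f[2]<5 or f[2]>30: print("STOP");break
wait(.3); print(get_ft_force()-f0,get_time()); np.save("z.npy",z)
im=read_camera("scene");crop(im,(230,140,350,240),6,"pics/turn.png")
```

```text
1 [-2.5 -2.9 15.6] [-0.52  0.65 -0.12] [0.5    0.1961 0.0578] 1.593 1.59412966012823
2 [-2.4 -3.1 16. ] [-0.57  0.69 -0.16] [0.5    0.1961 0.0578] 1.498 1.4984629934615632
3 [-3.2 -3.4 16.5] [-0.6   0.69 -0.16] [0.5    0.1961 0.0578] 1.402 1.4027963267948966
4 [-3.9 -3.1 17.5] [-0.61  0.68 -0.15] [0.5    0.1961 0.0578] 1.306 1.3071296601282298
5 [-2.3 -4.1 17.2] [-0.65  0.72 -0.19] [0.5    0.196  0.0578] 1.211 1.2114629934615633
6 [-2.5 -3.8 16.5] [-0.65  0.74 -0.11] [0.5    0.196  0.0578] 1.115 1.1157963267948965
[-2.66437607 -3.09763239 17.12313116] 24.1167
```

View pics/turn.png

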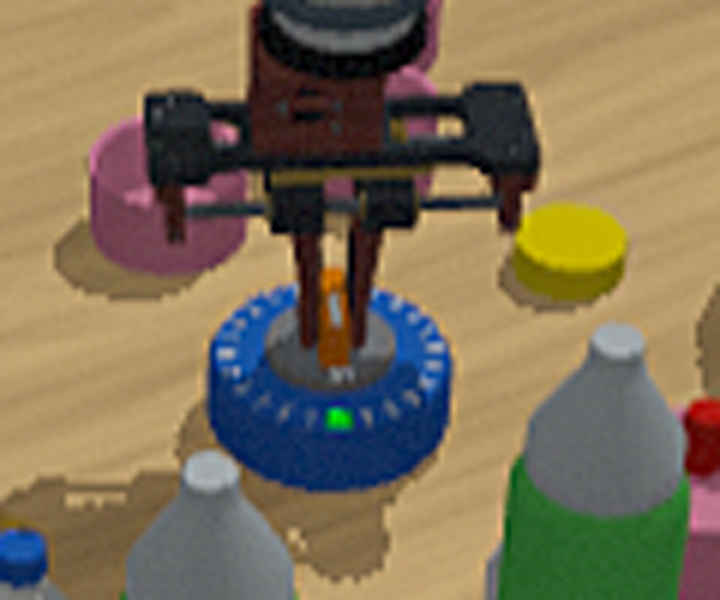

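The white pointer is at the green mark, crop (340,375) above (340,418). Now I unload, release and measure.

Run:
```python
from dial import *
f0=np.load("f0.npy"); c=np.array([.4999,.1962])
movel([*c,.0578],v=.005); print(get_ft_force()-f0)
command_gripper(.6); wait(.1); print(get_ft_force()-f0)
movel([*c,.15],v=.15)
yaw=.37;tx=np.array([np.cos(yaw),np.sin(yaw)]); V=[]
move_pose([*(c-.04*tx),.21],down(yaw))
for k,a in enumerate((-.04,.04)):
    movel([*(c+a*tx),.21],v=.3); wait(.15); ci,T=camT("wrist"); im=read_camera("wrist")
    u=proj(ci,T,[*c,.05]);o=(int(u[0])-75,int(u[1])-75);crop(im,(o[0],o[1],o[0]+150,o[1]+150),4,f"pics/e{k}.png");V.append((im,T,o))
measure(V); print(get_time())
```

```text
[ 0.81974539 -1.39497046  7.45974746]
[ 1.30396205 -0.3700626   1.31546551]
sizes [0.0447 0.0129 0.0443 0.0134] ctr [0.49948193 0.19727024 0.082     ]
bar yaw -0.46419308973724527 stripe -0.4891073540402153
sizes [0.0447 0.0128 0.0443 0.0132] ctr [0.50034207 0.1974626  0.082     ]
bar yaw -0.45868121114429705 stripe -0.510938034909563
bar top ctr [0.49995167 0.19665363 0.07860861] [7.594972005161596e-05, 7.594972005157315e-05] green (array([0.54610003, 0.17353359, 0.0443714 ]), [4.3138041638834544e-05, 4.313804163884753e-05])
green [0.54571792 0.17403456 0.046     ]
green yaw -0.45902131615034014 R 0.051050675668980125 => dial 0.002415834290431018
27.975
```

View pics/e0.png

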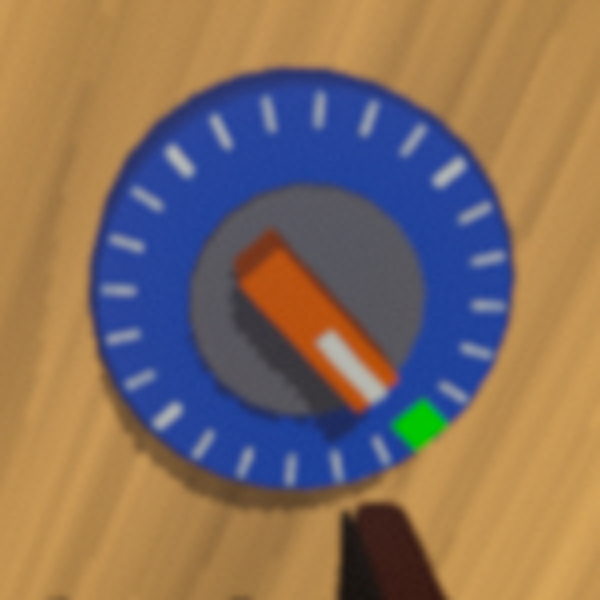

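The pointer is in line with the green mark (dial about 0.00 rad), and the mark has moved less than 1 mm. Next the cover goes back.

Run:
```python
from h import *
yaw=.37;s=[.4592,-.1809];c=[.4999,.1963]
movel([*s,.20],frame=down(yaw),v=.28); movel([*s,.11],v=.15); f0=get_ft_force()
print(movel([*s,.061],v=.05,until_force=4),get_tcp_pos())
command_gripper(0.0); print("w",get_grip_width()*88)
movel([*s,.09],v=.05);movel([*s,.2],v=.15); movel([*c,.2],v=.22); wait(.2); movel([*c,.16],v=.1); wait(.2)
im=read_camera("scene");crop(im,(230,120,350,220),6,"pics/over.png")
im=read_camera("top");crop(im,(180,150,280,240),6,"pics/overt.png"); print(get_tcp_pos(),"w",get_grip_width()*88,get_time())
```

```text
False [ 0.45942337 -0.18098045  0.06123984]
w 19.209740519771852
[0.50021061 0.19643271 0.16054095] w 19.168832730944878 36.5917
```

View pics/over.png

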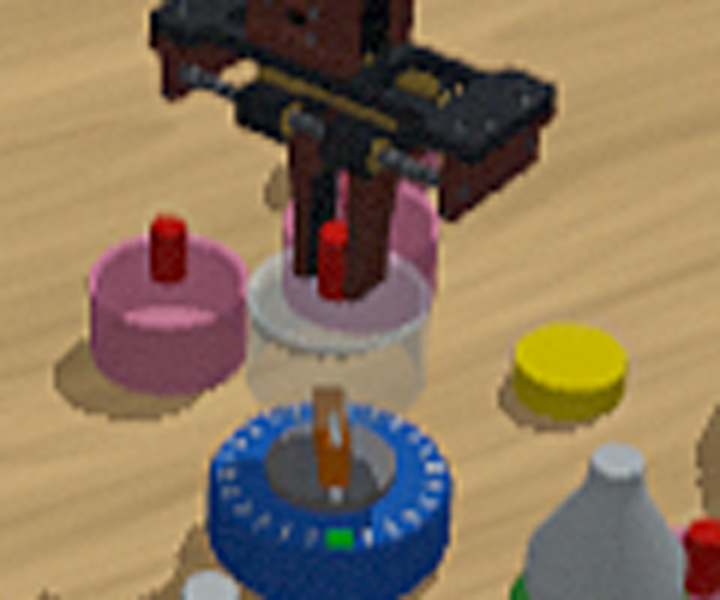

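The cover hangs upright above the bar. I lower it with a force stop.

Run:
```python
from h import *
c=[.4999,.1963];f0=get_ft_force()
hit=movel([*c,.108],v=.04,until_force=3); print(hit,get_tcp_pos(),get_ft_force()-f0)
if not hit:
    wait(.2); f0=get_ft_force(); print(movel([*c,.097],v=.015,until_force=2.5),get_tcp_pos(),get_ft_force()-f0)
im=read_camera("scene");crop(im,(230,120,350,220),6,"pics/on.png");print(get_time())
```

```text
False [0.50006288 0.19634744 0.10825721] [ 0.73528704  0.00223809 -0.2679068 ]
True [0.49984579 0.19628624 0.10089668] [-0.03627576  0.06814316  5.76087379]
38.8167
```

View pics/on.png

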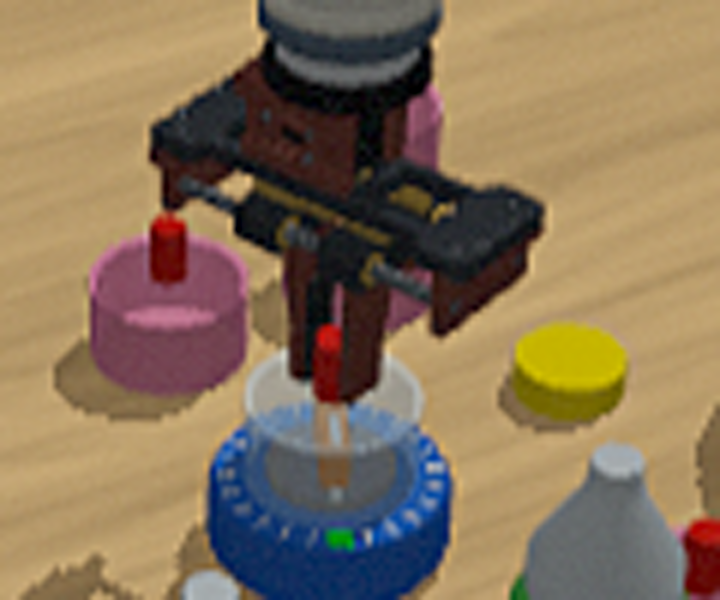

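Contact came at TCP z = 0.1009, as expected (0.101), and the cover sits around the dial. I release, retreat and check.

Run:
```python
from h import *
p=get_tcp_pos(); movel([*p[:2],.1012],v=.02); command_gripper(.6); wait(.1)
c=np.array([.4999,.1963]); movel([*c,.2],v=.15)
yaw=.37;tx=np.array([np.cos(yaw),np.sin(yaw)]);rs=[];gs=[]
for k,a in enumerate((-.05,.05)):
    movel([*(c+a*tx),.27],v=.2); wait(.15); ci,T=camT("wrist"); im=read_camera("wrist");crop(im,(*(np.array(proj(ci,T,[*c,.08])).astype(int)-60),*(np.array(proj(ci,T,[*c,.08])).astype(int)+60)),5,f"pics/f{k}.png")
    i=im.astype(int);r,g,b=i[...,0],i[...,1],i[...,2];u=proj(ci,T,[*c,.111]).astype(int);w=np.zeros(r.shape,bool);w[u[1]-25:u[1]+25,u[0]-25:u[0]+25]=1
    bl=blobs((r>90)&(g<70)&(b<70)&w,30)[0];rs.append(ray(ci,T,max(bl,key=lambda q:q[1][4])[0]))
    w[:]=0;w[u[1]-50:u[1]+50,u[0]-50:u[0]+50]=1
    gb=blobs((g>r+50)&(g>b+20)&w,10)[0];print(gb);gs.append(ray(ci,T,gb[0][0]))
print("stem",tri(rs),"green",tri(gs))
im=read_camera("scene");crop(im,(230,120,350,220),6,"pics/fs.png");print(get_time(),get_ft_force())
```

```text
[([321.5, 188.4], [318, 185, 8, 8, 45])]
[([246.8, 188.4], [242, 184, 11, 10, 63])]
stem (array([0.5003264 , 0.19672058, 0.11310018]), [2.0540607692331436e-05, 2.054060769237965e-05]) green (array([0.54662512, 0.17328318, 0.04280084]), [0.00023675171712418515, 0.00023675171712417097])
42.35 [ 0.86098252 -0.66942422  0.29468776]
```

View pics/fs.png

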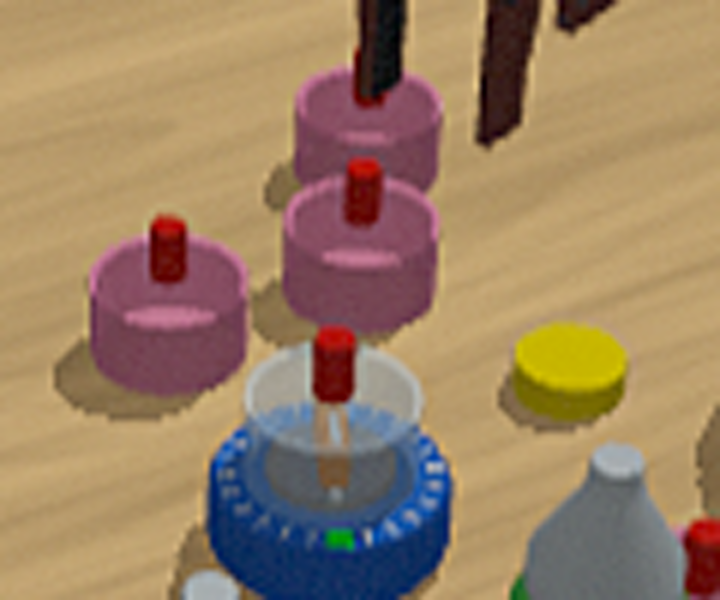

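View pics/f0.png

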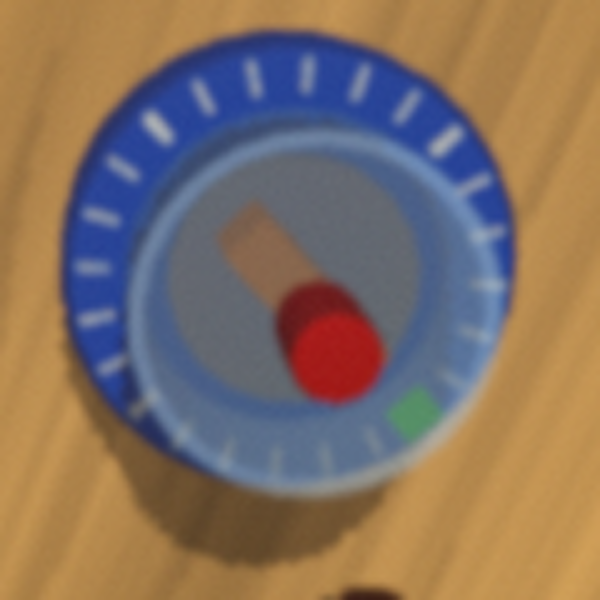

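The cover sits flat and centred around the dial, the pointer is on the mark, and the gripper is well clear.

```bash
python3 -c "
from station import *
print(job_done(),get_time())"
```

```text
the job is handed in; nothing more can be done
the job is handed in; nothing more can be done
```

The timer is set, its cover is back on around the dial, and I handed the job in at about 42 s of the 72 s allowed. No verdict came back.

**What I did:** I stood the cover upright on the mat and let go. I then gripped the dial bar, pressed down with 15 to 18 N and turned it 0.574 rad clockwise. Finally I set the cover back on the timer, let go and moved the gripper clear.

**Last checks:**
- **Dial:** measured at about 0.00 rad from the green mark before the cover went back on. Afterwards I checked it by eye through the clear cover, and it was still in line.
- **Timer:** the green mark is within about 1 mm of where it started.
- **Cover:** the stem is within about 1 mm of the dial axis. Contact came at the expected height, and the cover looks flat and upright.
- **Heights:** the stem triangulated at 113 mm against a nominal 111 mm. It read 113.5 mm before I touched it, so I put the difference down to measurement bias.
- **Bystanders:** the arm kept clear of them, and I saw none moved in the views I took. I did not re-measure their positions.

No check failed.

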